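Check the bench caliper on its 40 mm block

TASK

Check the bench caliper with its 40 mm check block, the one with the blue grip: stand the block between the jaws, halfway along them and square to them, then slide the moving jaw shut by pushing on its orange sprung thumb pad until the block sits flush against both jaws and the pad gives about half its travel, and never press hard on a pad that is fully in. Leave the block standing closed in between the jaws, and leave the yellow block, the vial and the little cup undisturbed.

Things in the scene. Friction and masses are not known exactly. Their poses are not given: they have to be found in the camera images.
- caliper: Steel bench caliper fixed to the worktop. Origin on the worktop under the fixed jaw's face. y is the sliding direction: fixed jaw at y 0 to 22 mm, moving jaw on the -y side. Both jaws span x -40 to 55 mm, 25 mm high; the block stands on the bare worktop between them. Beam along y (-228 to 48 mm) at x 55 to 81 mm, 22 mm high; carriage on it 39 mm high
- fixed_jaw: The caliper's fixed jaw. Its measuring face is the plane y = 0; origin and axes are the caliper's; x = 0 counts as halfway along the jaws. Axes as the caliper's
- jaw (a joint): Opening between the jaws in m: 0 shut, 0.125 fully open. The moving jaw has its face at caliper y = -opening and is 20 mm thick; its carriage on the beam spans x 45 to 95 mm and is 39 mm high; it slides with about 1.5 N of friction and stays where it is left
- jaw_face (a point): Point on the moving jaw's measuring face (x = 0, 13 mm high); its axes are the caliper's
- pad (a joint): How far the sprung thumb pad is pressed in (caliper's +y), m: 0 out, 0.014 fully in. Starts to give at 3 N, 0.6 N more per mm, 11.4 N when fully in; the jaw slides at less than 3 N, so the pad gives only once the jaws have closed on something. Springs back when let go
- pad_face (a point): Centre of the orange thumb pad's outer face, the side to push on; 30 mm above the worktop. Pad 44 mm wide (x), from 8 to 52 mm high, 8 mm thick; it stands 52 mm behind the moving jaw's face (on the -y side) when out
- block_blue: 40 mm check block: loose aluminium block, 60 mm long (its x), 40 mm wide between measuring faces (its y), 30 mm high, about 0.24 kg, with a blue upright grip on top, 36 mm long (x), 14 mm thick (y), from 30 to 58 mm high. Origin: centre of its underside. Either way round is the same. In the caliper its x lies along the caliper's x
- block_yellow: 50 mm check block, the same but 50 mm wide and with a yellow grip; leave it alone. The two blocks may stand in each other's place, left or right of the caliper
- vial: Loose brown glass vial with a green cap, 29 mm across and 49 mm high, standing behind the caliper; origin at the centre of its underside; leave it alone
- cup: Loose small plastic dose cup, 41 mm across and 32 mm high, standing behind the caliper; origin at the centre of its underside; leave it alone

How it is judged:
By the outcome, as a careful person would: the job done as asked, in the order asked, and still so for the second after the job is handed in, with the robot touching nothing.
It also fails if it takes over 67 s, if anything falls off the work surface, if the arm or the gripper's body presses on something with over 40 N, if the wrist force passes 120 N, or if a joint passes its speed limit or range.

ROBOT

A 6-joint arm with a two-finger parallel gripper is mounted at the origin on a cart in front of the work surface, level with it; the furniture and walls round the work are solid. World frame = base frame: x ahead of the robot, y to its left, z up, the work surface at z = 0. Lengths are in m, angles in degrees, forces in N, time in s.
With the tool pointing down it reaches from about 0.3 to 0.875 m from the base axis. Payload 4.2 kg.
Tool frame: the origin (TCP) lies at the very end of the fingers, on their centre line; the grasp point (between the pads) lies 19 mm behind it; z points along the fingers, y is the line along which they close (so a half turn about z gives the same grasp; the last joint's range is limited). The gripper opens to 85 mm and grips with 20 to 120 N. Pads are 22 mm wide; open, the fingers measure 114 mm over their backs; the gripper's body (76 mm by 85 mm) begins 54 mm behind the grasp point. The pads swing forward as they close: fully open they stand 13 mm farther back than shut.
Start: joints at [-64.802, 18.312, 89.639, -0, 72.044, -1.146], TCP at [0.255, -0.515, 0.231] pointing down, gripper open.
Joint ranges: [-177.97, 177.97], [-48.28, 115.42], [12.27, 149.76], [-77.06, 257.06], [2.81, 150.46], [-146.56, 146.56]. Speed limits (degrees/s): [147.25, 147.25, 180, 180, 180, 180].

INTERFACE

Orientations are given as a 3x3 rotation matrix whose columns are the frame's x, y, z axes.
In Python, from cell import r gives the robot as it stands.
- The arm moves only by the tool play_rows, never from a script. Its argument "commands" is one flat list of numbers, 7 for each row, row after row: the shift along the tool's x, y, z in m, then the turn, a rotation vector about the tool's x, y, z in degrees, then the opening, from 0 (shut) to 1 (fully open). A call has exactly 10 rows; each row is the pose to reach, as a shift and turn from the pose commanded when the call began, along the tool's axes at that moment; what a row does not reach only later rows make up. A row lasts 1/10 s, in which the tool goes at most 50 mm and 8.59 degrees, less where a joint would pass 70% of its speed; a pose out of reach is approached as far as the arm can. A call with a gripper value outside its range is refused whole. The fingers move at their own pace and stop on an object; the grip force is fixed at half the most. Time passes only in rows, so rows that repeat a pose let the fingers close, or fill a call up. It gives the time, the measured TCP pose, the force, the opening and the grip force at its end, in the units of the state.
- r.get_obs(): the state, without advancing time (a new reading comes with each control period).
- r.snapshot(name): name is "side" or "top" or "wrist"; returns a dict with "image" (400x640x3 uint8, red, green, blue), "K" (3x3 intrinsics, pixels), "extrinsics" (4x4, takes a point from camera to world coordinates). Camera axes: x right, y up, looking along -z (the intrinsics and any distortion apply to the point x, -y, -z); pixel columns grow to the right and rows downward; lengths in m; the calibration is good to about 2 mm. A picture is of the moment at which its call begins. There is no depth.
- r.close_job(): hands the job in; it is judged then, once.
Trained networks look in the newest picture that a camera, given by its name, has taken for a name from the list of things; names that differ only in an ending like _2 or _b are one class to them, and where a whole thing is asked for, a point or a joint stands for the part that bears it (a point fixed in the world has none). Each returns a list of dicts, best first, with "p" (0 to 1); they miss things now and then, are a little off and sometimes report something else, mostly with a low value. They report only what shows in the picture. A call takes as long as a camera call.
- r.silhouettes(camera, query): "mask" (400x640 bool, what is visible of it) and "xy" ([column, row] in pixels, amid what is visible of it).
The state is a dict: "time_s": time; "q": joint angles; "qvel": joint speeds; "effort": joint torques, N m; "position": TCP position; "ee_rot": TCP orientation; "wrist_force": force on the tool from outside, world axes, zero at the start; "wrist_torque": the same for the moment, N m; "opening": finger opening in m; "gripper_force": force on a finger pad.
Only numpy, scipy, OpenCV 4.12 (cv2) and the standard library are available. Lean on these libraries where they do the work, as an engineer would, in place of code of your own. Each camera call takes 0.05 s, during which the arm holds its last target. There are 200 camera calls.

## Working session

There is one attempt and no reset: what is moved stays moved. The work goes in short steps, Python scripts to look and compute and a tool call to move; the robot and the scene stay as the last step left them, time stands still between calls to the robot, and variables do not carry over. Pictures are saved under pics/ and viewed, at most 13 in all, crops included, and the job is handed in when it is done.

Besides the shell and the picture viewer there is one more tool, called by a JSON object that holds its "op" and its "data", one argument or row to a line. play_rows: Moves the arm, as the interface text tells. Its arguments: {"type":"object","properties":{"commands":{"type":"array"}},"required":["commands"]}

```bash
mkdir -p pics; ls
cat > h.py <<'E'
import numpy as np, cv2
from cell import r
def snap(c,name=None):
    s=r.snapshot(c)
    if name: cv2.imwrite(f'pics/{name}.png',s['image'][:,:,::-1])
    return s
def ray(s,uv):
    K=s['K'];E=s['extrinsics']
    d=np.array([(uv[0]-K[0,2])/K[0,0],-(uv[1]-K[1,2])/K[1,1],-1])
    return E[:3,3],E[:3,:3]@d
def at(s,uv,z):
    o,d=ray(s,uv);return (o+d*(z-o[2])/d[2])[:2]
def proj(s,P):
    E=s['extrinsics'];p=(np.atleast_2d(P)-E[:3,3])@E[:3,:3]
    K=s['K'];return np.c_[K[0,0]*p[:,0]/-p[:,2]+K[0,2],K[1,1]*-p[:,1]/-p[:,2]+K[1,2]]
E
python3 - <<'E'
from h import *
for c in ['top','side']:
    s=snap(c,c)
    print(c,s['K'].tolist(),np.round(s['extrinsics'],3).tolist(),[k for k in s])
    for q in ['block_blue','block_yellow','caliper','fixed_jaw','jaw','pad','vial','cup']:
        for d in r.silhouettes(c,q)[:2]:
            m=d['mask'];rc=cv2.minAreaRect(np.argwhere(m)[:,::-1].astype(np.float32))
            print(q,round(d['p'],2),d['xy'],m.sum(),np.round(cv2.boxPoints(rc)).tolist())
o=r.get_obs();print(o)
E
```

```text
pics
top [[399.6986271759692, 0.0, 317.6847322273298], [0.0, 399.6986271759692, 197.16675334917636], [0.0, 0.0, 1.0]] [[-0.013, 0.998, -0.061, 0.513], [-1.0, -0.013, 0.001, 0.02], [0.0, 0.061, 0.998, 1.233], [0.0, 0.0, 0.0, 1.0]] ['image', 'K', 'extrinsics']
block_blue 0.79 [220.4, 247.9] 324 [[212.0, 256.0], [213.0, 236.0], [230.0, 237.0], [228.0, 258.0]]
block_yellow 0.54 [426.8, 239.7] 368 [[417.0, 230.0], [435.0, 230.0], [435.0, 250.0], [417.0, 250.0]]
caliper 0.98 [342.5, 199.2] 1480 [[294.0, 228.0], [297.0, 184.0], [387.0, 191.0], [384.0, 235.0]]
fixed_jaw 0.52 [304.2, 213.8] 212 [[300.0, 226.0], [304.0, 197.0], [311.0, 198.0], [308.0, 227.0]]
fixed_jaw 0.35 [351.8, 205.8] 565 [[340.0, 231.0], [347.0, 188.0], [366.0, 191.0], [359.0, 234.0]]
jaw 0.69 [353.1, 206.4] 621 [[341.0, 232.0], [346.0, 187.0], [365.0, 190.0], [359.0, 234.0]]
pad 0.4 [358.4, 221.2] 97 [[351.0, 226.0], [353.0, 213.0], [362.0, 214.0], [360.0, 227.0]]
vial 0.62 [359.2, 151.9] 79 [[357.0, 146.0], [365.0, 146.0], [365.0, 156.0], [357.0, 156.0]]
cup 0.5 [288.2, 156.0] 143 [[282.0, 149.0], [295.0, 149.0], [295.0
[... 1257 characters left out ...]
   7.20432919e+01, -1.14610610e+00]), 'qvel': array([ 0.10422232, -0.01280519, -0.00120742, -0.0100826 ,  0.07365579,
       -0.0365856 ]), 'effort': array([ 2.45650204e-03, -4.15391743e+01, -2.34417236e+01, -8.51113987e-05,
        2.12931268e-04,  9.42599428e-06]), 'position': array([ 0.25514837, -0.51530998,  0.23135987]), 'ee_rot': array([[ 8.96167305e-01,  4.43716302e-01,  7.01055220e-05],
       [ 4.43716308e-01, -8.96167297e-01, -1.22565214e-04],
       [ 8.44209237e-06,  1.40945901e-04, -9.99999990e-01]]), 'wrist_force': array([ 0.05051886,  0.88350897, -0.77030913]), 'wrist_torque': array([-0.00344878,  0.01164566,  0.00418246]), 'gripper_force': 0.0, 'opening': 0.08530758802065648}
```

Run:
```python
import cv2,numpy as np
a=cv2.imread('pics/top.png')[120:280,190:460];b=cv2.imread('pics/side.png')[110:350,220:440]
a=cv2.resize(a,None,fx=2.9,fy=2.9,interpolation=cv2.INTER_CUBIC);cv2.imwrite('pics/a.png',a)
b=cv2.resize(b,None,fx=2.5,fy=2.5,interpolation=cv2.INTER_CUBIC);cv2.imwrite('pics/b.png',b)
```

```text
(no output)
```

View pics/a.png

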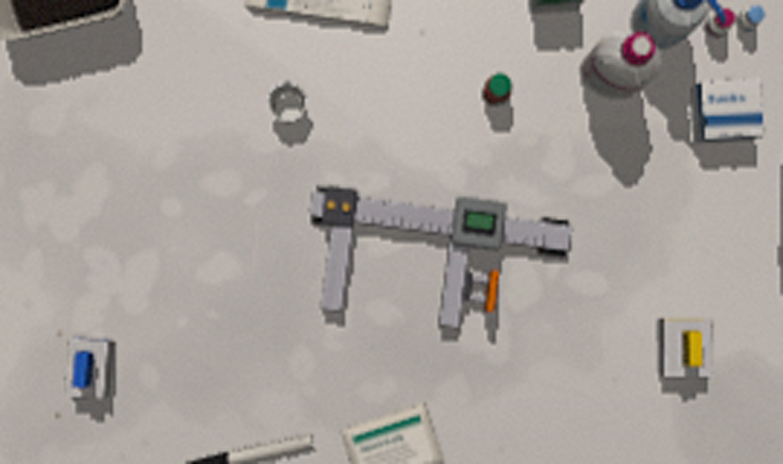

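View pics/b.png

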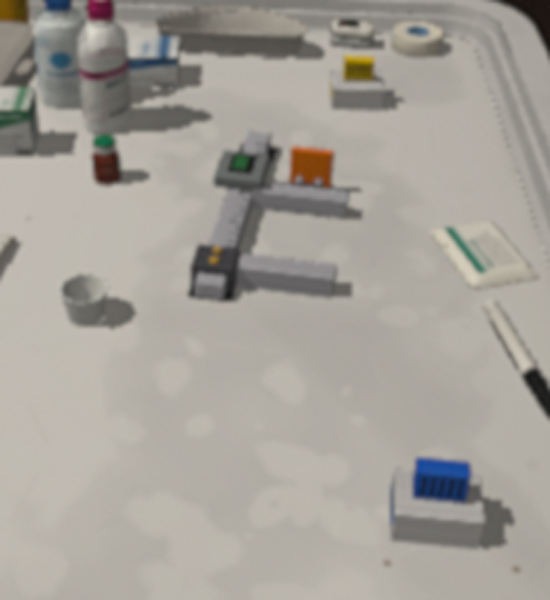

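The top view shows the blue block on the left at (220,248), the yellow one on the right at (427,240), and the caliper between them with its beam on the far side. The orange pad is at (358,221). Next I'll fit box models to the masks.

```bash
cat > fit.py <<'E'
from h import *
from scipy.optimize import minimize
SC=4
def box(a,b,c,d,e,f): return np.array([[x,y,z] for x in(a,b) for y in(c,d) for z in(e,f)],float)/1000
def blk(): return [box(-30,30,-20,20,0,30),box(-18,18,-7,7,30,58)]
def cal(op):
    o=-op*1000
    return [box(-40,55,0,22,0,25),box(55,81,-228,48,0,22),box(-40,55,o-20,o,0,25),box(45,95,o-45,o+3,0,39),box(50,86,-3,27,0,30)]
def place(bs,x,y,th):
    c,s=np.cos(th),np.sin(th);R=np.array([[c,-s,0],[s,c,0],[0,0,1]])
    return [b@R.T+[x,y,0] for b in bs]
def render(s,bs):
    m=np.zeros((400*SC,640*SC),np.uint8)
    for b in bs:
        h=cv2.convexHull(((proj(s,b)+.5)*SC-.5).astype(np.float32))
        cv2.fillConvexPoly(m,np.round(h).astype(np.int32),1)
    return m
def big(m): return cv2.resize(m.astype(np.uint8),None,fx=SC,fy=SC,interpolation=cv2.INTER_NEAREST)
def cost(views,f):
    def g(p):
        t=0
        for s,m in views:
            q=render(s,f(p));t+=1-(q&m).sum()/(q|m).sum()
        return t
    return g
def fit(views,f,p0,st):
    g=cost([(s,big(m)) for s,m in views],f);p=np.array(p0,float)
    for k in (1,.3):
        sim=np.vstack([p]+[p+k*np.eye(len(p))[i]*st[i] for i in range(len(p))])
        p=minimize(g,p,method='Nelder-Mead',options=dict(initial_simplex=sim,maxiter=150,xatol=1e-4,fatol=1e-4)).x
    return p,g(p)
E
python3 - <<'E'
from fit import *
S={c:snap(c) for c in('top','side')}
M=lambda c,q:r.silhouettes(c,q)[0]['mask']
F=lambda p:place(blk(),p[0],p[1],p[2])
G=lambda p:place(cal(p[3]),p[0],p[1],p[2])
b=at(S['top'],(220,248),.03);c0=at(S['top'],(304,214),.02);print(b,c0)
for cs in (['top'],['side'],['top','side']):
    p,e=fit([(S[c],M(c,'block_blue')) for c in cs],F,[*b,-.05],[.008,.008,.1]);print(cs,'blk',p,np.degrees(p[2]),e)
    p,e=fit([(S[c],M(c,'caliper')) for c in cs],G,[*c0,-.1,.12],[.01,.01,.1,.01]);print('cal',p,np.degrees(p[2]),e)
for q,z in(('cup',.016),('vial',.03)): print(q,at(S['top'],r.silhouettes('top',q)[0]['xy'],z))
E
```

```text
[0.43738992 0.31355002] [0.53593395 0.06142577]
['top'] blk [ 0.4393384   0.31551075 -0.05591403] -3.2036379546096048 0.1274603477928531
cal [ 0.5360836   0.04644124 -0.15489491  0.10678531] -8.874824844664913 0.20902538389219683
['side'] blk [ 0.4425383   0.31440745 -0.05299889] -3.0366128025623533 0.0635664266692968
cal [ 0.53750668  0.04416041 -0.15855342  0.10998311] -9.08444160664499 0.1885043725241049
['top', 'side'] blk [ 0.4416346   0.31485046 -0.07691911] -4.407140397696074 0.20962902718857268
cal [ 0.53675606  0.04636646 -0.15791432  0.1076883 ] -9.047824219990027 0.4176950783439549
cup [0.71985098 0.10957794]Traceback (most recent call last):
  File "<stdin>", line 10, in <module>
IndexError: list index out of range
```

```bash
cat >> h.py <<'E'
def togo(x,y,z,yaw):
    from scipy.spatial.transform import Rotation as Ro
    o=r.get_obs();R=o['ee_rot'];c,s=np.cos(np.radians(yaw)),np.sin(np.radians(yaw))
    T=np.array([[c,s,0],[s,-c,0],[0,0,-1]])
    print('t',o['time_s'],'pos',np.round(o['position'],4),'shift',np.round(R.T@(np.array([x,y,z])-o['position']),4),'rotvec',np.round(Ro.from_matrix(R.T@T).as_rotvec(degrees=True),2),'F',np.round(o['wrist_force'],1))
E
python3 - <<'E'
from h import *
s=snap('wrist');o=r.get_obs()
print(o['ee_rot'].T@(s['extrinsics'][:3,3]-o['position']),o['ee_rot'].T@s['extrinsics'][:3,:3],s['K'][0,0])
togo(.442,.315,.2,-4.0)
E
```

```text
[ 0.07477874 -0.00124166 -0.14237772] [[-3.28186035e-04  9.55701072e-01  2.94338840e-01]
 [ 9.99999195e-01  6.74510066e-04 -1.07510182e-03]
 [-1.22601047e-03  2.94338250e-01 -9.55700524e-01]] 331.29165140762217
t 1.55 pos [ 0.2552 -0.5153  0.2313] shift [ 0.5359 -0.6612  0.0313] rotvec [ 0.   -0.   30.35] F [0.4 0.  0.8]
```

{"op": "play_rows", "data": {
  "commands": [0.536,-0.661,0.031,0,0,30.35,1,0.536,-0.661,0.031,0,0,30.35,1,0.536,-0.661,0.031,0,0,30.35,1,0.536,-0.661,0.031,0,0,30.35,1,0.536,-0.661,0.031,0,0,30.35,1,0.536,-0.661,0.031,0,0,30.35,1,0.536,-0.661,0.031,0,0,30.35,1,0.536,-0.661,0.031,0,0,30.35,1,0.536,-0.661,0.031,0,0,30.35,1,0.536,-0.661,0.031,0,0,30.35,1]
}}

```text
time_s: 2.55
position: [0.3648, -0.0272, 0.2135]
ee_rot: [[0.998, -0.07, 0.002], [-0.07, -0.998, -0.0], [0.002, 0.0, -1.0]]
wrist_force: [1.6, -0.6, 0.0]
opening: 0.0854
gripper_force: 0.0
```

Run:
```python
from fit import *
togo(.442,.315,.2,-4.0)
s=snap('wrist','w1')
G=lambda p:place(cal(p[3]),p[0],p[1],p[2])
for d in r.silhouettes('wrist','caliper')[:1]:
    print(d['p'],d['xy'],d['mask'].sum(),fit([(s,d['mask'])],G,[.537,.045,-.158,.108],[.01,.01,.1,.01]))
```

```text
t 2.55 pos [ 0.3648 -0.0272  0.2135] shift [ 0.0529 -0.3467  0.0136] rotvec [ 0.01 -0.1  -0.03] F [ 1.6 -0.6  0. ]
0.78 [342.2, 15.6] 2999 (array([ 0.53701906,  0.04627489, -0.14246064,  0.10372008]), np.float64(0.2780018984337921))
```

View pics/w1.png

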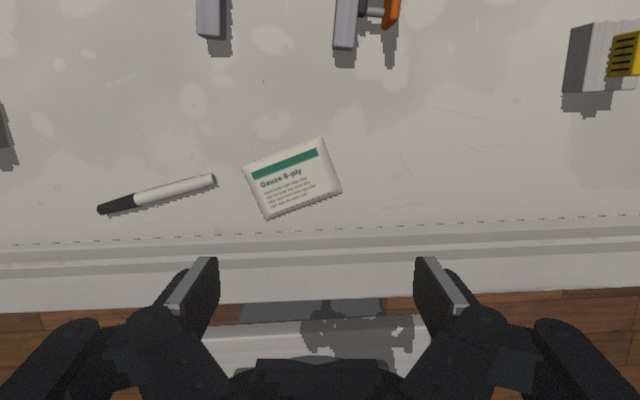

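The wrist view on the way shows the jaw tips at the top edge, (210,20) and (345,30), and the pen and gauze pack below them. Going on to the block.

{"op": "play_rows", "data": {
  "commands": [0.053,-0.347,0.014,0,0,0,1,0.053,-0.347,0.014,0,0,0,1,0.053,-0.347,0.014,0,0,0,1,0.053,-0.347,0.014,0,0,0,1,0.053,-0.347,0.014,0,0,0,1,0.053,-0.347,0.014,0,0,0,1,0.053,-0.347,0.014,0,0,0,1,0.053,-0.347,0.014,0,0,0,1,0.053,-0.347,0.014,0,0,0,1,0.053,-0.347,0.014,0,0,0,1]
}}

```text
time_s: 3.65
position: [0.4418, 0.3118, 0.199]
ee_rot: [[0.997, -0.071, -0.001], [-0.071, -0.997, -0.001], [-0.001, 0.001, -1.0]]
wrist_force: [0.4, -0.6, 0.4]
opening: 0.0856
gripper_force: 0.0
```

Run:
```python
from fit import *
s=snap('wrist','w2')
F=lambda p:place(blk(),p[0],p[1],p[2])
for d in r.silhouettes('wrist','block_blue')[:1]:
    p,e=fit([(s,d['mask'])],F,[.4425,.315,-.06],[.01,.01,.1]);print(d['p'],d['xy'],d['mask'].sum(),p,np.degrees(p[2]),e)
im=s['image'][:,:,::-1].copy()
for b in F(p):
    cv2.polylines(im,[np.round(cv2.convexHull(proj(s,b).astype(np.float32))).astype(np.int32)],True,(0,0,255),1)
cv2.imwrite('pics/w2f.png',im)
togo(p[0],p[1],.1,np.degrees(p[2]))
```

```text
0.56 [312.4, 175.2] 2637 [ 0.44196721  0.31582499 -0.0849159 ] -4.865322452957018 0.028087424127028138
t 3.75 pos [0.4418 0.3117 0.1994] shift [-0.0002 -0.0042  0.0994] rotvec [ 0.03 -0.    0.76] F [-0.2 -0.5  0.5]
```

View pics/w2f.png

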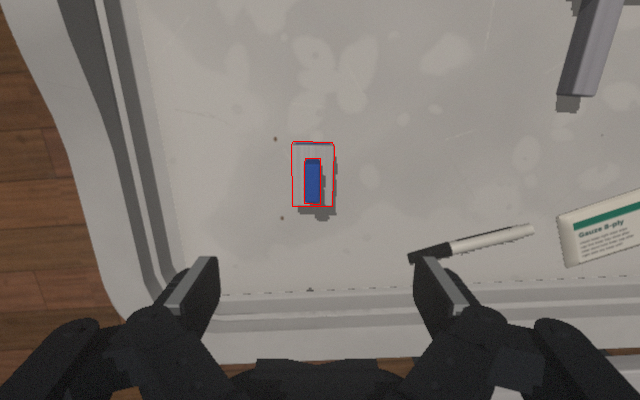

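The overlay fits the block tightly, with its outline at (292–334, 142–207). Descending.

{"op": "play_rows", "data": {
  "commands": [0,-0.004,0.05,0,0,0.76,1,0,-0.004,0.09,0,0,0.76,1,0,-0.004,0.12,0,0,0.76,1,0,-0.004,0.14,0,0,0.76,1,0,-0.004,0.155,0,0,0.76,1,0,-0.004,0.165,0,0,0.76,1,0,-0.004,0.165,0,0,0.76,1,0,-0.004,0.165,0,0,0.76,1,0,-0.004,0.165,0,0,0.76,1,0,-0.004,0.165,0,0,0.76,1]
}}

```text
time_s: 4.75
position: [0.4426, 0.3176, 0.035]
ee_rot: [[0.997, -0.083, 0.002], [-0.083, -0.997, 0.001], [0.002, -0.001, -1.0]]
wrist_force: [-0.2, -0.3, 0.6]
opening: 0.0853
gripper_force: 0.0
```

Run:
```python
from h import *
togo(.442,.3158,.033,-4.87)
```

```text
t 4.75 pos [0.4426 0.3176 0.035 ] shift [-0.0005  0.0019  0.002 ] rotvec [-0.06 -0.09  0.1 ] F [-0.2 -0.3  0.6]
```

{"op": "play_rows", "data": {
  "commands": [0,0.002,0.001,0,0,0,1,0,0.002,0.001,0,0,0,0.5,0,0.002,0.001,0,0,0,0,0,0.002,0.001,0,0,0,0,0,0.002,0.001,0,0,0,0,0,0.002,0.001,0,0,0,0,0,0.002,0.001,0,0,0,0,0,0.002,0.001,0,0,0,0,0,0.002,0.001,0,0,0,0,0,0.002,0.001,0,0,0,0]
}}

```text
time_s: 5.75
position: [0.4421, 0.3156, 0.0333]
ee_rot: [[0.997, -0.083, 0.0], [-0.083, -0.997, 0.0], [0.0, -0.0, -1.0]]
wrist_force: [-0.2, 0.4, 1.8]
opening: 0.0128
gripper_force: 59.4
```

Run:
```python
from h import *
o=r.get_obs();print(o['opening'],o['gripper_force'])
togo(.442,.3158,.13,-9)
```

```text
0.012789636002300871 59.41869914531708
t 5.75 pos [0.4421 0.3156 0.0333] shift [-0.0001 -0.0002 -0.0967] rotvec [-0.02 -0.02  4.23] F [-0.2  0.4  1.8]
```

{"op": "play_rows", "data": {
  "commands": [0,0,-0.03,0,0,0,0,0,0,-0.08,0,0,0,0,0,0.04,-0.12,0,0,2,0,0,0.09,-0.15,0,0,4.2,0,0,0.14,-0.167,0,0,4.2,0,0,0.19,-0.167,0,0,4.2,0,0.004,0.24,-0.167,0,0,4.2,0,0.004,0.28,-0.167,0,0,4.2,0,0.004,0.31,-0.167,0,0,4.2,0,0.004,0.316,-0.167,0,0,4.2,0]
}}

```text
time_s: 6.75
position: [0.4182, -0.003, 0.1996]
ee_rot: [[0.987, -0.16, -0.002], [-0.16, -0.987, -0.001], [-0.002, 0.002, -1.0]]
wrist_force: [0.4, -0.3, -2.9]
opening: 0.0134
gripper_force: 59.5
```

{"op": "play_rows", "data": {
  "commands": [0,0,0,0,0,0,0,0,0,0,0,0,0,0,0,0,0,0,0,0,0,0,0,0,0,0,0,0,0,0,0,0,0,0,0,0,0,0,0,0,0,0,0,0,0,0,0,0,0,0,0,0,0,0,0,0,0,0,0,0,0,0,0,0,0,0,0,0,0,0]
}}

```text
time_s: 7.75
position: [0.4197, 0.0001, 0.2002]
ee_rot: [[0.988, -0.156, 0.0], [-0.156, -0.988, -0.0], [0.0, 0.0, -1.0]]
wrist_force: [-0.3, -0.9, -3.0]
opening: 0.0129
gripper_force: 59.5
```

Run:
```python
from fit import *
s=snap('wrist','w3');t=r.get_obs();print(t['position'],t['opening'])
G=lambda p:place(cal(p[3]),p[0],p[1],p[2])
d=r.silhouettes('wrist','caliper')[0]
V=[(s,d['mask'])]
p,e=fit(V,G,[.537,.046,-.158,.107],[.01,.01,.06,.01]);print(d['p'],p,np.degrees(p[2]),e)
for q in('jaw','fixed_jaw','pad'):
    for dd in r.silhouettes('wrist',q)[:2]: print(q,dd['p'],dd['xy'],at(s,dd['xy'],.03))
im=s['image'][:,:,::-1].copy()
for b in G(p): cv2.polylines(im,[np.round(cv2.convexHull(proj(s,b).astype(np.float32))).astype(np.int32)],True,(0,0,255),1)
cv2.imwrite('pics/w3f.png',im)
```

```text
[4.19687181e-01 1.39642894e-04 2.00177372e-01] 0.013002626290014578
0.58 [ 0.53635755  0.04580627 -0.1411039   0.10334705] -8.084658046645114 0.2886631743111928
jaw 0.94 [379.1, 51.8] [ 0.52092537 -0.07077333]
fixed_jaw 0.61 [234.2, 51.8] [0.54057969 0.05359824]
fixed_jaw 0.44 [381.0, 51.3] [ 0.52106641 -0.07244489]
pad 0.61 [414.6, 52.4] [ 0.51562541 -0.1012312 ]
```

View pics/w3f.png

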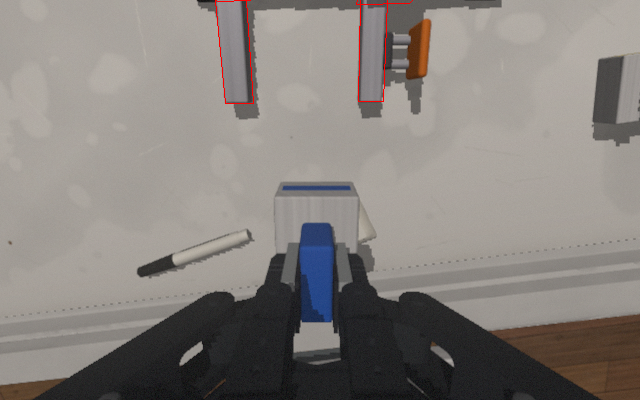

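The jaw outlines fit well: tips at (239,103) and (372,101), pad at (418,50). I'll refine the pose with the pad added to the model.

```bash
cat >> fit.py <<'E'
def cal2(op,pc):
    o=-op*1000;c=pc*1000
    return cal(op)+[box(c-22,c+22,o-52,o-44,8,52),box(c-17,c+17,o-27,o-20,8,25),box(c-15,c-8,o-45,o-20,22,30),box(c+8,c+15,o-45,o-20,22,30)]
E
python3 - <<'E'
from fit import *
s=snap('wrist');G=lambda p:place(cal2(p[3],p[4]),p[0],p[1],p[2])
m=r.silhouettes('wrist','caliper')[0]['mask']
p,e=fit([(s,m)],G,[.536,.046,-.145,.104,0.01],[.006,.006,.04,.006,.01]);print('all',p,np.degrees(p[2]),e)
# edges of jaws: threshold-free check with separate masks
for q,f in(('jaw',lambda p:place([cal(p[3])[2]],*p[:3])),):
  print(q,cv2.minAreaRect(np.argwhere(r.silhouettes('wrist',q)[0]['mask'])[:,::-1].astype(np.float32)))
im=s['image'][:,:,::-1].copy()
for b in G(p): cv2.polylines(im,[np.round(cv2.convexHull(proj(s,b).astype(np.float32))).astype(np.int32)],True,(0,0,255),1)
cv2.imwrite('pics/w4f.png',cv2.resize(im[:130,180:460],None,fx=2.8,fy=2.8))
t,ti=snap('top'),snap('side')
p2,e=fit([(t,r.silhouettes('top','caliper')[0]['mask']),(ti,r.silhouettes('side','caliper')[0]['mask'])],G,p,[.006,.006,.04,.006,.01]);print('ts',p2,np.degrees(p2[2]),e)
E
```

```text
all [ 0.53640825  0.04569595 -0.1317052   0.10267599 -0.00131261] -7.546152337646377 0.10375866399962785
jaw ((394.4963073730469, 51.62846374511719), (71.57079315185547, 102.67237854003906), 1.6365771293640137)Traceback (most recent call last):
  File "<stdin>", line 12, in <module>
IndexError: list index out of range
```

View pics/w4f.png

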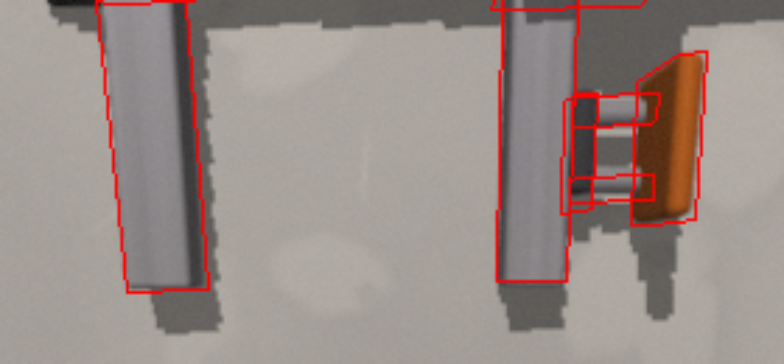

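{"op": "play_rows", "data": {
  "commands": [0.02,0,-0.02,0,0,0,0,0.04,0,-0.04,0,0,0,0,0.051,0.002,-0.04,0,0,0,0,0.051,0.002,-0.04,0,0,0,0,0.051,0.002,-0.04,0,0,0,0,0.051,0.002,-0.04,0,0,0,0,0.051,0.002,-0.04,0,0,0,0,0.051,0.002,-0.04,0,0,0,0,0.051,0.002,-0.04,0,0,0,0,0.051,0.002,-0.04,0,0,0,0]
}}

```text
time_s: 9.3
position: [0.4696, -0.0097, 0.2402]
ee_rot: [[0.988, -0.156, 0.0], [-0.156, -0.988, -0.0], [0.0, 0.0, -1.0]]
wrist_force: [0.2, -0.2, -2.3]
opening: 0.0131
gripper_force: 59.7
```

Run:
```python
from fit import *
s=snap('wrist');G=lambda p:place(cal2(p[3],p[4]),p[0],p[1],p[2])
L=r.silhouettes('wrist','caliper');m=L[0]['mask']
p,e=fit([(s,m)],G,[.536,.046,-.14,.104,0.0],[.006,.006,.04,.006,.01]);print('all',L[0]['p'],p,np.degrees(p[2]),e)
im=s['image'][:,:,::-1].copy()
for b in G(p): cv2.polylines(im,[np.round(cv2.convexHull(proj(s,b).astype(np.float32))).astype(np.int32)],True,(0,0,255),1)
cv2.imwrite('pics/w5f.png',cv2.resize(im[:200,160:560],None,fx=2,fy=2))
c,s_=np.cos(p[2]),np.sin(p[2])
y=-.0225; X,Y=p[0]-s_*y,p[1]+c*y
print(X,Y);togo(X,Y,.06,np.degrees(p[2]))
```

```text
all 0.61 [ 0.53671487  0.04565449 -0.15407777  0.10275894  0.00198298] -8.828006049851709 0.09289353954742063
0.5332618167614908 0.02342103540438115
t 9.4 pos [ 0.4697 -0.0097  0.2402] shift [ 0.0576 -0.0427  0.1802] rotvec [ 0.   -0.01 -0.14] F [ 0.6  0.4 -2.3]
```

View pics/w5f.png

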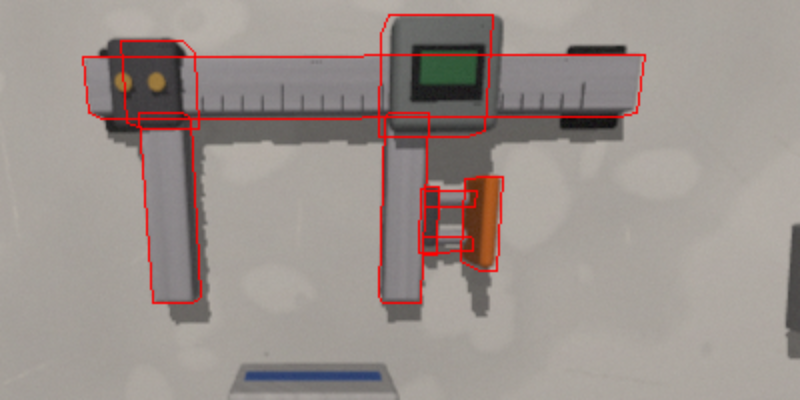

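The fit lines up along the beam, both jaws and the pad. Caliper is at (0.5367, 0.0457), yaw −8.8°, opening 103 mm. Placing the block.

{"op": "play_rows", "data": {
  "commands": [0.03,-0.02,0.04,0,0,-0.1,0,0.05,-0.036,0.08,0,0,-0.1,0,0.0577,-0.0415,0.11,0,0,-0.1,0,0.0577,-0.0415,0.125,0,0,-0.1,0,0.0577,-0.0415,0.125,0,0,-0.1,0,0.0577,-0.0415,0.125,0,0,-0.1,0,0.0577,-0.0415,0.14,0,0,-0.1,0,0.0577,-0.0415,0.155,0,0,-0.1,0,0.0577,-0.0415,0.165,0,0,-0.1,0,0.0577,-0.0415,0.17,0,0,-0.1,0]
}}

```text
time_s: 10.4
position: [0.5335, 0.0221, 0.0705]
ee_rot: [[0.988, -0.154, 0.001], [-0.154, -0.988, -0.0], [0.001, -0.0, -1.0]]
wrist_force: [-0.0, 0.3, -2.1]
opening: 0.0129
gripper_force: 59.7
```

Run:
```python
from fit import *
s=snap('side','s1')
togo(.5331,.0224,.034,-8.83)
```

```text
t 10.45 pos [0.5332 0.0221 0.0699] shift [-0.0001 -0.0003  0.0359] rotvec [ 0.   -0.   -0.05] F [-0.1 -0.  -3. ]
```

{"op": "play_rows", "data": {
  "commands": [0,0,0.012,0,0,0,0,0,0,0.022,0,0,0,0,0,0,0.03,0,0,0,0,0,0,0.034,0,0,0,0,0,0,0.036,0,0,0,0,0,0,0.036,0,0,0,0,0,0,0.036,0,0,0,0,0,0,0.036,0,0,0,0,0,0,0.036,0,0,0,0,0,0,0.036,0,0,0,0]
}}

```text
time_s: 11.45
position: [0.5333, 0.0222, 0.0344]
ee_rot: [[0.988, -0.154, 0.0], [-0.154, -0.988, -0.0], [0.0, -0.0, -1.0]]
wrist_force: [-0.0, -0.2, -2.2]
opening: 0.0127
gripper_force: 59.7
```

{"op": "play_rows", "data": {
  "commands": [0,0,0,0,0,0,0.4,0,0,0,0,0,0,0.4,0,0,0,0,0,0,0.4,0,0,0,0,0,0,0.4,0,0,0,0,0,0,0.4,0,0,-0.015,0,0,0,0.4,0,0,-0.05,0,0,0,0.4,0,0,-0.09,0,0,0,0.4,-0.03,0.03,-0.12,0,0,0,0.4,-0.06,0.05,-0.14,0,0,0,0.2]
}}

```text
time_s: 12.45
position: [0.4667, -0.0186, 0.1761]
ee_rot: [[0.988, -0.153, 0.003], [-0.153, -0.988, -0.001], [0.003, 0.0, -1.0]]
wrist_force: [-0.4, -1.0, 0.4]
opening: 0.021
gripper_force: 0.0
```

Run:
```python
from fit import *
s=snap('wrist');c0=[.5367,.0457,-.1541]
F=lambda p:place(blk(),*p)
L=r.silhouettes('wrist','block_blue');print([(d['p'],d['xy'],d['mask'].sum()) for d in L])
p,e=fit([(s,L[0]['mask'])],F,[.533,.0224,-.154],[.005,.005,.05]);print(p,np.degrees(p[2]),e)
d=p[:2]-c0[:2];c,n=np.cos(c0[2]),np.sin(c0[2]);print('in caliper',c*d[0]+n*d[1],-n*d[0]+c*d[1])
im=s['image'][:,:,::-1].copy()
for b in F(p)+place(cal2(.1028,.002),*c0): cv2.polylines(im,[np.round(cv2.convexHull(proj(s,b).astype(np.float32))).astype(np.int32)],True,(0,0,255),1)
cv2.imwrite('pics/w6f.png',im)
# push start: pad face at y=-.1028-.052; finger half thickness ~.015 + 20mm clearance
for y in(-.19,):
    X,Y=c0[0]+c*.002-n*y,c0[1]+n*.002+c*y;print(X,Y);togo(X,Y,.1,-8.83);togo(X,Y,.02,-8.83)
print(r.get_obs()['opening'])
```

```text
[(0.67, [255.4, 113.6], np.int64(3649))]
[ 0.533   0.0224 -0.154 ] -8.823550045014677 0.021512243491705996
in caliper -7.981901131806505e-05 -0.023591812752000035
0.5095130431085851 -0.14235549546605744
t 12.55 pos [ 0.464  -0.0191  0.1769] shift [0.0639 0.1146 0.0771] rotvec [ 0.02 -0.17 -0.14] F [ 1.4  0.6 -0.3]
t 12.55 pos [ 0.464  -0.0191  0.1769] shift [0.0637 0.1146 0.1571] rotvec [ 0.02 -0.17 -0.14] F [ 1.4  0.6 -0.3]
0.01679316599485972
```

View pics/w6f.png

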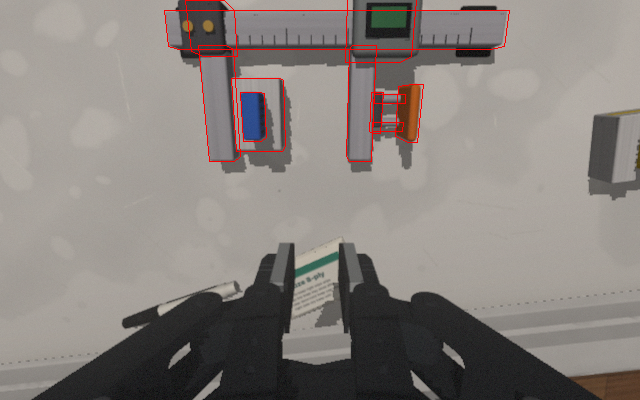

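The block stands between the jaws at caliper x −0.1 mm, y −23.6 mm, and square to within 0.1°, with its outline at (236–285, 79–151). Moving behind the pad with the fingers shut.

{"op": "play_rows", "data": {
  "commands": [0.02,0.04,0,0,0,0,0,0.04,0.08,0.02,0,0,0,0,0.06,0.11,0.04,0,0,0,0,0.063,0.1146,0.07,0,0,0,0,0.063,0.1146,0.077,0,0,0,0,0.063,0.1146,0.077,0,0,0,0,0.063,0.1146,0.1,0,0,0,0,0.063,0.1146,0.125,0,0,0,0,0.063,0.1146,0.145,0,0,0,0,0.063,0.1146,0.15,0,0,0,0]
}}

```text
time_s: 13.55
position: [0.5103, -0.1397, 0.0237]
ee_rot: [[0.988, -0.153, -0.002], [-0.153, -0.988, 0.001], [-0.002, -0.0, -1.0]]
wrist_force: [-0.5, 0.2, -0.3]
opening: -0.0001
gripper_force: 0.0
```

```bash
cat >> h.py <<'E'
def incal():
    o=r.get_obs();d=o['position'][:2]-[.5367,.0457];c,n=np.cos(-.1541),np.sin(-.1541);f=o['wrist_force']
    print('t',o['time_s'],'cal xy',np.round([c*d[0]+n*d[1],-n*d[0]+c*d[1]],4),'z',o['position'][2],'Fcal',np.round([c*f[0]+n*f[1],-n*f[0]+c*f[1],f[2]],2),o['opening'])
E
python3 - <<'E'
from h import *
incal();snap('wrist','w7');togo(.5095,-.1424,.025,-8.83);incal()
E
```

```text
t 13.55 cal xy [ 0.0023 -0.1872] z 0.023671646459672662 Fcal [-0.49  0.18 -0.32] -8.186788014365207e-05
t 13.6 pos [ 0.5106 -0.1399  0.0238] shift [-0.0007  0.0026 -0.0011] rotvec [-0.01  0.07  0.04] F [-0.4 -1.  -0.4]
t 13.6 cal xy [ 0.0027 -0.1874] z 0.023849823314299436 Fcal [-0.23 -1.07 -0.39] 5.189421587394582e-05
```

View pics/w7.png

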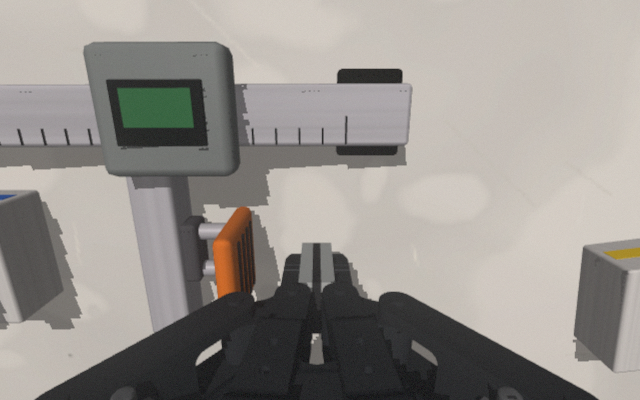

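{"op": "play_rows", "data": {
  "commands": [0,-0.005,0,0,0,0,0,0,-0.01,0,0,0,0,0,0,-0.014,0,0,0,0,0,0,-0.017,0,0,0,0,0,0,-0.02,0,0,0,0,0,0,-0.023,0,0,0,0,0,0,-0.027,0,0,0,0,0,0,-0.031,0,0,0,0,0,0,-0.035,0,0,0,0,0,0,-0.039,0,0,0,0,0]
}}

```text
time_s: 14.6
position: [0.517, -0.1021, 0.0242]
ee_rot: [[0.988, -0.154, 0.0], [-0.154, -0.988, -0.0], [0.0, 0.0, -1.0]]
wrist_force: [-0.1, -1.6, 1.1]
opening: -0.0
gripper_force: 0.9
```

```bash
cat >> fit.py <<'E'
def jawfit(p0=.07):
    s=snap('side');m=r.silhouettes('side','jaw')
    return s,m
E
python3 - <<'E'
from fit import *
incal()
C0=[.5367,.0457,-.1541]
s=snap('wrist','w8')
# moving jaw face edge: use caliper mask, opening only
for q in('caliper','jaw'):
    for d in r.silhouettes('wrist',q)[:1]:
        m=d['mask'];m=m.copy();print(q,d['p'],d['xy'],m.sum())
incal()
E
```

```text
t 14.6 cal xy [ 0.0032 -0.1491] z 0.024189764023999943 Fcal [ 0.1  -1.58  1.1 ] -3.949705034677655e-05
caliper 0.6 [225.7, 126.1] 52590
jaw 0.98 [214.9, 150.5] 28257
t 14.75 cal xy [ 0.0028 -0.1488] z 0.023979404834770394 Fcal [0.09 0.89 0.13] 3.33957509866741e-05
```

View pics/w8.png

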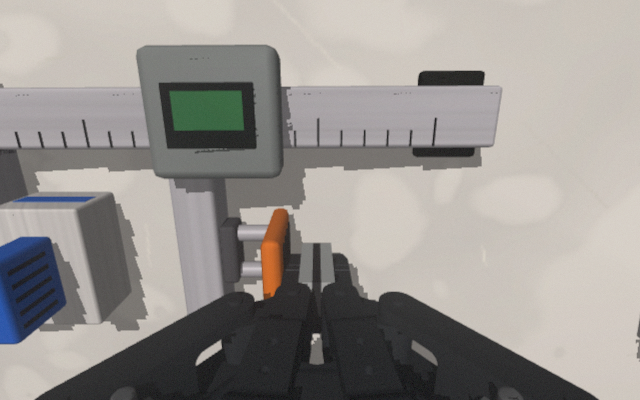

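```bash
cat >> h.py <<'E'
def green(s):
    hsv=cv2.cvtColor(s['image'],cv2.COLOR_RGB2HSV);m=cv2.inRange(hsv,(50,80,30),(80,255,255))
    n,l,st,ce=cv2.connectedComponentsWithStats(m);i=1+np.argmax(st[1:,4]);p=at(s,ce[i],.039)
    d=p-[.5367,.0457];c,n_=np.cos(-.1541),np.sin(-.1541);return ce[i],st[i,4],c*d[0]+n_*d[1],-n_*d[0]+c*d[1]
E
python3 - <<'E'
from h import *
s=snap('wrist');a=green(s);print(a)
# same camera, w7 picture with pose shifted back along caliper y
d=-.1874+.1488;u=np.array([-np.sin(-.1541),np.cos(-.1541),0])*d
s7=dict(s,image=cv2.imread('pics/w7.png')[:,:,::-1].copy(),extrinsics=s['extrinsics'].copy());s7['extrinsics'][:3,3]+=u
b=green(s7);print(b,'moved',a[3]-b[3],'opening now',.1028-(a[3]-b[3]))
incal()
E
```

```text
(array([205.95823096, 108.93576694]), np.int32(2849), np.float64(0.07245995724622986), np.float64(-0.10721897103968482))
(array([155.66027875, 107.39756098]), np.int32(2870), np.float64(0.0730247396186691), np.float64(-0.12723874157297604)) moved 0.020019770533291223 opening now 0.08278022946670878
t 14.8 cal xy [ 0.0027 -0.149 ] z 0.023931544201677864 Fcal [ 0.02 -0.22 -0.32] 0.00011325174744240745
```

{"op": "play_rows", "data": {
  "commands": [0,-0.004,0,0,0,0,0,0,-0.008,0,0,0,0,0,0,-0.012,0,0,0,0,0,0,-0.016,0,0,0,0,0,0,-0.02,0,0,0,0,0,0,-0.024,0,0,0,0,0,0,-0.028,0,0,0,0,0,0,-0.032,0,0,0,0,0,0,-0.035,0,0,0,0,0,0,-0.038,0,0,0,0,0]
}}

```text
time_s: 15.8
position: [0.5227, -0.0645, 0.0242]
ee_rot: [[0.988, -0.154, -0.0], [-0.154, -0.988, -0.0], [0.0, 0.0, -1.0]]
wrist_force: [-1.5, -1.5, -1.1]
opening: 0.0
gripper_force: 0.8
```

Run:
```python
from h import *
s=snap('wrist');a=green(s);print(a,'opening',-a[3]-.0244)
incal()
```

```text
(array([206.94371681, 110.20283186]), np.int32(2825), np.float64(0.07225678077849718), np.float64(-0.06969794163392826)) opening 0.04529794163392825
t 15.85 cal xy [ 0.0032 -0.1107] z 0.024206387079735735 Fcal [-0.76 -0.51 -0.14] 0.00012977434432762436
```

{"op": "play_rows", "data": {
  "commands": [0,-0.001,0,0,0,0,0,0,-0.002,0,0,0,0,0,0,-0.003,0,0,0,0,0,0,-0.004,0,0,0,0,0,0,-0.005,0,0,0,0,0,0,-0.006,0,0,0,0,0,0,-0.007,0,0,0,0,0,0,-0.008,0,0,0,0,0,0,-0.008,0,0,0,0,0,0,-0.008,0,0,0,0,0]
}}

```text
time_s: 16.85
position: [0.524, -0.057, 0.0242]
ee_rot: [[0.988, -0.154, 0.0], [-0.154, -0.988, -0.0], [0.0, 0.0, -1.0]]
wrist_force: [-1.0, -4.0, 1.0]
opening: -0.0001
gripper_force: 2.2
```

Run:
```python
from h import *
for i in range(4):
    s=snap('wrist');a=green(s);print('opening',-a[3]-.0244);incal()
```

```text
opening 0.0401370171240564
t 16.9 cal xy [ 0.0032 -0.1034] z 0.02425469830125576 Fcal [-0.98 -4.82  1.58] 0.0002827744492852757
opening 0.04016320039746116
t 16.95 cal xy [ 0.0032 -0.1034] z 0.024226444612278106 Fcal [ 1.22 -4.91  0.9 ] 4.489808077383749e-05
opening 0.04011464720310576
t 17.0 cal xy [ 0.0032 -0.1034] z 0.024247574716499007 Fcal [-1.54 -4.38  1.84] -8.720738521305623e-06
opening 0.04011163736768751
t 17.05 cal xy [ 0.0032 -0.1034] z 0.02422853138050315 Fcal [-0.68 -3.5   1.36] 2.4811638257090717e-05
```

The jaw is closed at 40.1 mm and the pad is in about 2.5 mm, with roughly 4.4 N on it. It needs another 4.5 mm.

{"op": "play_rows", "data": {
  "commands": [0,-0.001,0,0,0,0,0,0,-0.002,0,0,0,0,0,0,-0.003,0,0,0,0,0,0,-0.004,0,0,0,0,0,0,-0.0045,0,0,0,0,0,0,-0.0045,0,0,0,0,0,0,-0.0045,0,0,0,0,0,0,-0.0045,0,0,0,0,0,0,-0.0045,0,0,0,0,0,0,-0.0045,0,0,0,0,0]
}}

```text
time_s: 18.05
position: [0.5246, -0.0529, 0.0243]
ee_rot: [[0.988, -0.154, 0.0], [-0.154, -0.988, -0.001], [0.0, 0.001, -1.0]]
wrist_force: [-1.3, -6.9, 1.9]
opening: 0.0
gripper_force: 3.4
```

Run:
```python
from h import *
for i in range(6):
    s=snap('wrist','w9' if i==0 else None);a=green(s);print('opening',-a[3]-.0244);incal()
```

```text
opening 0.04016622764454986
t 18.1 cal xy [ 0.0032 -0.0993] z 0.02426675585736382 Fcal [-0.5  -6.78  1.85] 0.00011873156803205313
opening 0.04017664000041796
t 18.15 cal xy [ 0.0032 -0.0993] z 0.02426494161937253 Fcal [ 0.19 -6.27  1.4 ] -3.4157701895584553e-06
opening 0.04018048122833674
t 18.2 cal xy [ 0.0032 -0.0993] z 0.024274671148623413 Fcal [-0.89 -6.89  1.1 ] 4.1108670239853486e-05
opening 0.040171773431476904
t 18.25 cal xy [ 0.0032 -0.0993] z 0.0242433504462198 Fcal [-0.91 -6.45  2.14] -4.982924066736038e-05
opening 0.04016647216744049
t 18.3 cal xy [ 0.0032 -0.0993] z 0.0242551475018667 Fcal [-0.81 -7.49  3.85] -0.0003174342740192089
opening 0.04016363515078179
t 18.35 cal xy [ 0.0032 -0.0993] z 0.02426847549158306 Fcal [-0.89 -6.26  2.21] 1.8375993457010466e-05
```

Force is about 6.8 N, so the pad is in about 6.5 mm. A final 0.4 mm, hold, then back off.

{"op": "play_rows", "data": {
  "commands": [0,-0.0004,0,0,0,0,0,0,-0.0004,0,0,0,0,0,0,-0.0004,0,0,0,0,0,0,0.002,0,0,0,0,0,0,0.005,0,0,0,0,0,0,0.009,0,0,0,0,0,0,0.015,0,0,0,0,0,0,0.025,0,0,0,0,0,0,0.035,0,0,0,0,0,0,0.04,0,0,0,0,0]
}}

```text
time_s: 19.35
position: [0.5183, -0.0929, 0.0241]
ee_rot: [[0.988, -0.155, 0.0], [-0.155, -0.988, 0.0], [0.0, -0.0, -1.0]]
wrist_force: [0.3, 0.7, -0.0]
opening: -0.0002
gripper_force: 0.0
```

{"op": "play_rows", "data": {
  "commands": [0,0,-0.03,0,0,0,0,0,0,-0.07,0,0,0,0,0,0,-0.12,0,0,0,0,-0.02,0,-0.16,0,0,0,0,-0.05,0,-0.18,0,0,0,0,-0.08,0,-0.18,0,0,0,0,-0.09,0,-0.18,0,0,0,0,-0.09,0,-0.18,0,0,0,0,-0.09,0,-0.18,0,0,0,0,-0.09,0,-0.18,0,0,0,0]
}}

```text
time_s: 20.35
position: [0.4306, -0.0783, 0.2038]
ee_rot: [[0.988, -0.154, -0.0], [-0.154, -0.988, 0.0], [-0.0, -0.0, -1.0]]
wrist_force: [0.4, 0.5, 0.4]
opening: 0.0
gripper_force: 0.0
```

Run:
```python
from fit import *
incal();s=snap('wrist');C0=[.5367,.0457,-.1541]
F=lambda p:place(blk(),*p)
L=r.silhouettes('wrist','block_blue')
p,e=fit([(s,L[0]['mask'])],F,[.533,.0258,-.154],[.005,.005,.05]);print(p,np.degrees(p[2]),e)
d=p[:2]-C0[:2];c,n=np.cos(C0[2]),np.sin(C0[2]);print('in caliper',c*d[0]+n*d[1],-n*d[0]+c*d[1])
a=green(s);print('opening',-a[3]-.0244)
im=s['image'][:,:,::-1].copy()
for b in place(cal2(.04,.002),*C0): cv2.polylines(im,[np.round(cv2.convexHull(proj(s,b).astype(np.float32))).astype(np.int32)],True,(0,0,255),1)
cv2.imwrite('pics/w10.png',im)
```

```text
t 20.35 cal xy [-0.0858 -0.1388] z 0.2037571858933451 Fcal [0.3  0.55 0.4 ] 1.854767744143735e-05
[ 0.53338286  0.02735894 -0.11587209] -6.638981811868666 0.1737939229893215
in caliper -0.0004626452572765397 -0.01863286758763753
opening 0.045735623254414465
```

View pics/w10.png

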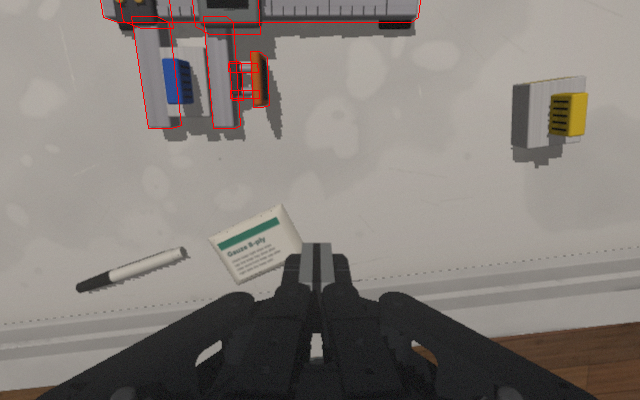

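The picture shows the block closed between the jaws, with its grip at (178,81) and the jaw outline matching a 40 mm opening. The pad is back out at (259,80), the yellow block stands apart at (550,115), and the arm is clear. Handing in.

```bash
python3 -c "
from cell import r
print(r.close_job())"
```

```text
the job is handed in; nothing more can be done
None
```

The job is handed in, with no verdict returned. The blue 40 mm block stands closed between the jaws, about halfway along them; the jaws read 40.2 mm while I pushed, and the pad gave about 7 mm before I backed the arm clear. I never went near the yellow block, the vial or the cup.

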